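Open the garnish case to its serving angle and load the pan

ROBOT

A 7-joint arm with a two-finger parallel gripper is mounted at the origin on a cart in front of the work surface, level with it; the furniture and walls round the work are solid. World frame = base frame: x ahead of the robot, y to its left, z up, the work surface at z = 0. Lengths are in mm, angles in rad, forces in N, time in s.
With the tool pointing down it reaches from about 400 to 850 mm from the base axis. Payload 4.5 kg.
Tool frame: the origin (TCP) lies midway between the tips of the shut fingers; the grasp point (between the pads) lies 19 mm behind it; y points along the fingers, x is the direction in which the jaws open and shut, and the axes are right-handed (so a half turn about y gives the same grasp; the last joint's range is limited). The gripper opens to 85 mm and grips with 20 to 120 N. Pads are 22 mm wide; open, the fingers measure 114 mm over their backs; the gripper's body (76 mm by 85 mm) begins 54 mm behind the grasp point. The pads swing forward as they close: fully open they stand 13 mm farther back than shut.
Start: joints at [1.358, 0.689, -0.195, 1.565, 0.157, 0.902, -0.215], TCP at [152.717, -606.079, 231.317] pointing down, gripper open.
Joint ranges: [-3.01, 3.01], [-0.46, 2.08], [-1.47, 1.51], [0.13, 2.56], [-1, 4.14], [0.04, 2.09], [-2.66, 2.66]. Speed limits (rad/s): [2.57, 2.57, 3.14, 3.14, 3.14, 3.14, 3.14].

INTERFACE

Orientations are given as a unit quaternion [x, y, z, w].
In Python, from bench import readout, viewer, workorder gives the robot as it stands.
- The arm moves only by the tool send_rows, never from a script. Its argument "rows" is a list of rows, each a list of 3 entries, a list of its own where there are three numbers: the shift along the tool's x, y, z in m, then the turn, a rotation vector about the tool's x, y, z in rad, then the opening, from -1 (shut) to 1 (fully open). In form: [[[x, y, z], [wx, wy, wz], jaw], ...]. A call has 1 to 5 rows; each row shifts and turns the commanded pose from where the row before left it, along the tool's axes as they then stand; what a row does not reach is not made up. A row lasts 1/12 s, in which the tool goes at most 41.7 mm and 7.16 degrees, less where a joint would pass 70% of its speed; a pose out of reach is approached as far as the arm can. A call with a gripper value outside its range is refused whole. The fingers move at their own pace and stop on an object; the grip force is fixed at half the most. Time passes only in rows, so rows that do not move let the fingers close. It gives the time, the measured TCP pose, the force and the opening at its end, in the units of the state.
- readout.observe(): the state, without advancing time (a new reading comes with each control period).
- viewer.snapshot(name): name is "scene" or "top" or "wrist"; returns the picture (384x512x3 uint8, blue, green, red); there is no depth.
- viewer.camera_model(name): a dict with "fx", "fy", "cx", "cy" (pixels), "R" (3x3) and "t" (3): a world point X has camera coordinates R X + t. Camera axes: x right, y down, z forward; pixel columns grow to the right and rows downward; lengths in mm; the calibration is good to about 2 mm. A picture is of the moment at which its call begins: read the wrist's pose just before it. camera_model takes no time and is no camera call; for the wrist camera it gives the pose at the moment of the call.
- workorder.hand_in(): hands the job in, once; it reports no verdict.
The state is a dict: "clock": time; "joint_pos": joint angles; "qd": joint speeds; "tau": joint torques, N m; "tcp_pos": TCP position; "ee_rot": TCP orientation; "force": force on the tool from outside, world axes, zero at the start; "torque": the same for the moment, N m; "gripper_width": finger opening in mm.
Only numpy, scipy, OpenCV 4.12 (cv2) and the standard library are available. Lean on these libraries where they do the work, as an engineer would, in place of code of your own. Each camera call takes 0.05 s, during which the arm holds its last target. There are 200 camera calls.

TASK

Raise the stiff-hinged lid of the wooden garnish case to its serving angle, 60 degrees above its closed level position, and leave it standing there. Then bring the deep steel pan with the dark topping (not the rice pan at the back) over, keeping it level, and slide it lengthways into the case under the raised lid until it is fully home against the back, standing on the worktop with the lid still at 60 degrees. Do not disturb the other things on the worktop.

Things in the scene. Friction and masses are not known exactly. Their poses are not given: they have to be found in the camera images.
- case: Fixed wooden garnish case, open at the front, no floor: two cheeks 10 mm thick, 78 mm high, 131 mm apart inside, from x = -114 mm (front) to +28 mm, and a back panel 14 mm thick, 74 mm high. Origin: on the worktop, middle of the back panel's inner face; x points from the open front in to the back, y left, z up. The pan stands on the worktop between the cheeks.
- lid (a joint): Lid angle, rad: 0 closed (level), grows as it is raised, at most 1.9; 60 degrees = 1.047. Stiff hinge: it stays where left. Hinge line parallel to the case's y axis at x = +16, z = 84 mm in the case's frame. Lid: wooden plate 8 mm thick, 151 mm wide, reaching 130 mm forward from the hinge; closed, its underside is at z = 80 mm, too low for the pan.
- lid_bar (a point): Middle of the lid's steel pull bar: round, 12 mm thick, 110 mm long, parallel to the hinge and 175 mm from it, in the plane of the lid; it stands 45 mm out from the lid's front edge on two side rods of the same thickness, 110 mm apart. Axes turn with the lid (x from bar to hinge, y along the bar).
- case_home (a point): Point of the case on the worktop where the middle of the pan's underside belongs when the pan is home (2 mm short of touching the back panel). Axes as the case.
- pan: Loose deep steel gastro pan, open on top, some dark topping on its floor, 141 mm long (x), 107 mm wide (y), 88 mm high, about 0.36 kg, alike both ways round. Origin: centre of its underside, z up. Walls with rim about 12 mm thick, leaning out 5 degrees towards the top; the end walls (x = +-64 mm near the rim) can be pinched from above.
- herb_dish: Bystander: white enamel dish with herbs, 95 x 87 x 46 mm. Origin: centre of its underside. Leave alone.
- jar: Bystander: glass jar with grey screw lid, 54 mm wide, 85 mm high, standing before the case. Origin: centre of its underside. Leave alone.
- canister: Bystander: turned dark wooden canister, 79 mm wide, 87 mm high. Origin: centre of its underside. Leave alone.
- shaker: Bystander: slim spice jar with a dark cap, 41 mm wide, 105 mm high. Origin: centre of its underside. Leave alone.
Things that resemble listed ones, but are neither listed nor needed, are in the scene too. Leave any yellow look-alike of the pan alone.

How it is judged (in metres and radians):
On the way:
1. the lid stands between 55 and 65 degrees while the pan is still outside the case (value of joint lid between 0.96 and 1.134 rad and horizontal distance between pan and case_home above 0.09 m), for 0.2 s.
At the end, for the whole second after the job is handed in: The lid stands still at 60 +- 5 degrees; the pan stands level (within 3 degrees) on the worktop between the cheeks, lengthways in the case (within 11 degrees), its far end against the back panel or no more than 15 mm short of it, at rest (value of joint lid between 0.96 and 1.134 rad and velocity of joint lid below 0.02 rad/s and x of pan in the frame of case_home between -0.015 and 0.015 m and y of pan in the frame of case_home between -0.018 and 0.018 m and angle between the x axis of pan and the x axis of case, either way round below 0.2 rad and angle between pan's own z axis and vertical below 0.06 rad and height (world z) of pan below 0.006 m and linear speed of pan below 0.01 m/s); the robot touches nothing.
It fails at once if the herb dish is moved more than 20 mm or tipped (distance of herb_dish from where it was at the start of the episode above 0.02 m or angle between herb_dish's own z axis and vertical above 0.3 rad).
It fails at once if the glass jar is moved more than 20 mm or tipped (distance of jar from where it was at the start of the episode above 0.02 m or angle between jar's own z axis and vertical above 0.3 rad).
It fails at once if the wooden canister is moved more than 20 mm or tipped (distance of canister from where it was at the start of the episode above 0.02 m or angle between canister's own z axis and vertical above 0.3 rad).
It fails at once if the spice shaker is moved more than 20 mm or tipped (distance of shaker from where it was at the start of the episode above 0.02 m or angle between shaker's own z axis and vertical above 0.3 rad).
It fails at once if the pan is tilted more than 23 degrees (angle between pan's own z axis and vertical above 0.4 rad).
It also fails if it takes over 61 s, if anything falls off the work surface, if the arm or the gripper's body presses on something with over 40 N, if the wrist force passes 120 N, or if a joint passes its speed limit or range.

## Working session

There is one attempt and no reset: what is moved stays moved. The work goes in short steps, Python scripts to look and compute and a tool call to move; the robot and the scene stay as the last step left them, time stands still between calls to the robot, and variables do not carry over. Pictures are saved under pics/ and viewed, about 8 in all and at most 12, crops included, and the job is handed in when it is done.

Besides the shell and the picture viewer there is one more tool, called after "Request:" by a JSON object that holds its "name" and its "arguments". send_rows: Moves the arm, as the interface text tells. Its arguments: {"type":"object","properties":{"rows":{"type":"array","items":{"type":"array"}}},"required":["rows"]}

```bash
mkdir -p pics; ls; python3 - <<'E'
from bench import readout, viewer
import cv2,numpy as np
s=readout.observe(); print(s)
for n in("scene","top"):
    m=viewer.camera_model(n); print(n,{k:np.round(v,4).tolist() for k,v in m.items()})
    cv2.imwrite(f"pics/{n}0.png",cv2.resize(viewer.snapshot(n),(800,600)))
E
```

```text
pics
{'clock': 0.0, 'joint_pos': array([ 1.35782001,  0.68997974, -0.19449863,  1.56640106,  0.1572926 ,
        0.90252485, -0.21511568]), 'qd': array([-0.00074528, -0.00156115,  0.00099339,  0.0003496 ,  0.00084406,
       -0.00069345,  0.00023004]), 'tau': array([-2.45051488e-04, -5.39603662e+01, -1.26633111e+00, -1.58543569e+01,
        9.14650562e-03,  9.42587183e-03,  1.04796683e-05]), 'tcp_pos': array([ 152.4470584 , -605.41364766,  230.47113421]), 'ee_rot': array([-0.55737437,  0.43521141, -0.43407714,  0.55812353]), 'force': array([-0.28306204,  0.26786079, -0.71715217]), 'torque': array([-0.01469119,  0.03539847, -0.04065442]), 'gripper_width': 85.62646430402542}
scene {'fx': 477.9567, 'fy': 477.9567, 'cx': 256.6872, 'cy': 188.8885, 'R': [[-0.6132, -0.7897, -0.0185], [-0.4214, 0.3468, -0.8379], [0.6681, -0.506, -0.5455]], 't': [428.7828, 275.197, 948.8286]}
top {'fx': 375.2235, 'fy': 375.2235, 'cx': 255.5047, 'cy': 192.7566, 'R': [[0.0122, -0.9999, -0.0081], [-0.9969, -0.0116, -0.0772], [0.0771, 0.0091, -0.997]], 't': [96.8492, 565.9681, 1060.7389]}
```

View pics/scene0.png

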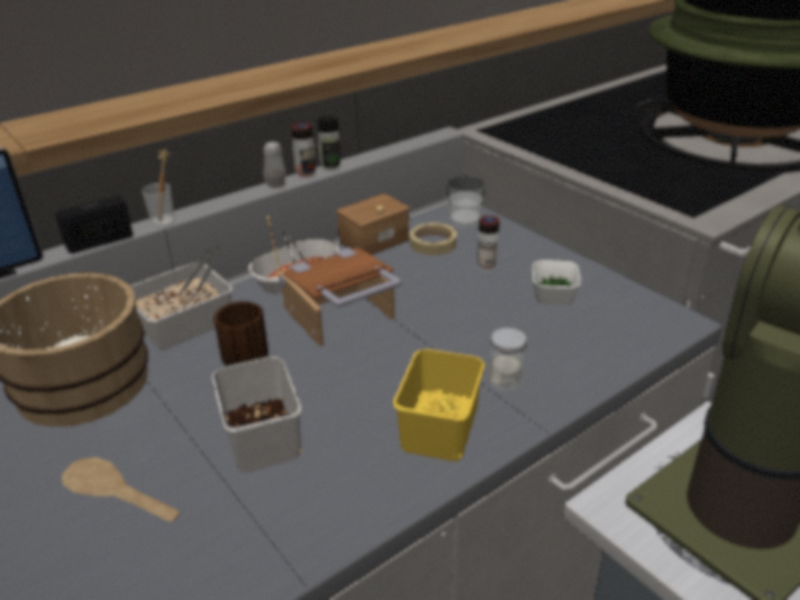

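View pics/top0.png

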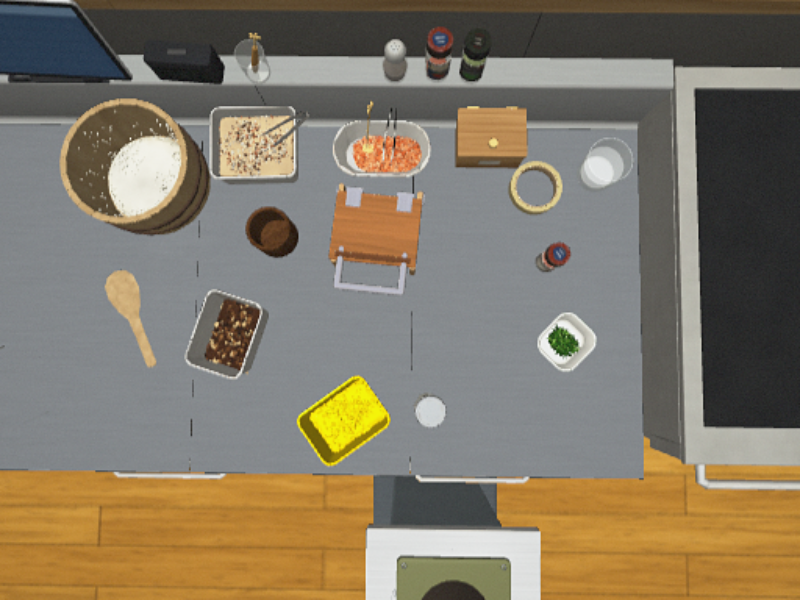

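The scene picture shows the dark-topping pan at (257,415) and the case with lid and bar at (340,280). The top picture has the pan at (225,335), the case at (375,230) and the bar at (370,275). The jar is at (430,411), the yellow decoy at (343,420) and the canister at (272,232). I'll zoom in for exact corners.

```bash
cat > h.py <<'E'
from bench import readout, viewer
import cv2,numpy as np
from scipy.spatial.transform import Rotation as Ro
def proj(m,X):
    c=np.atleast_2d(X)@m["R"].T+m["t"]; return np.c_[m["fx"]*c[:,0]/c[:,2]+m["cx"],m["fy"]*c[:,1]/c[:,2]+m["cy"]]
def unproj(m,uv,z):
    uv=np.atleast_2d(uv).astype(float); R=np.array(m["R"]);C=-R.T@m["t"]
    d=np.c_[(uv[:,0]-m["cx"])/m["fx"],(uv[:,1]-m["cy"])/m["fy"],np.ones(len(uv))]@R
    return C+d*((z-C[2])/d[:,2])[:,None]
E
python3 - <<'E'
from h import *
t=viewer.snapshot("top"); s=viewer.snapshot("scene")
def crop(im,x,y,w,h,k): return cv2.resize(im[y:y+h,x:x+w],None,fx=k,fy=k,interpolation=cv2.INTER_CUBIC)
a=crop(t,200,110,80,85,5)   # 400x425
b=crop(s,170,140,95,85,4)     # 380x340
c=crop(t,110,175,70,75,4)   #280x300
d=crop(s,125,220,80,85,3) #240x255
o=np.zeros((600,800,3),np.uint8)
o=np.zeros((600,800,3),np.uint8)
o[:425,:400]=a; o[:340,410:790]=b; o[345:600,410:650]=d
cv2.imwrite("pics/z1.png",o)
cv2.imwrite("pics/z2.png",cv2.resize(c,None,fx=2,fy=2))
E
```

```text
(no output)
```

View pics/z1.png

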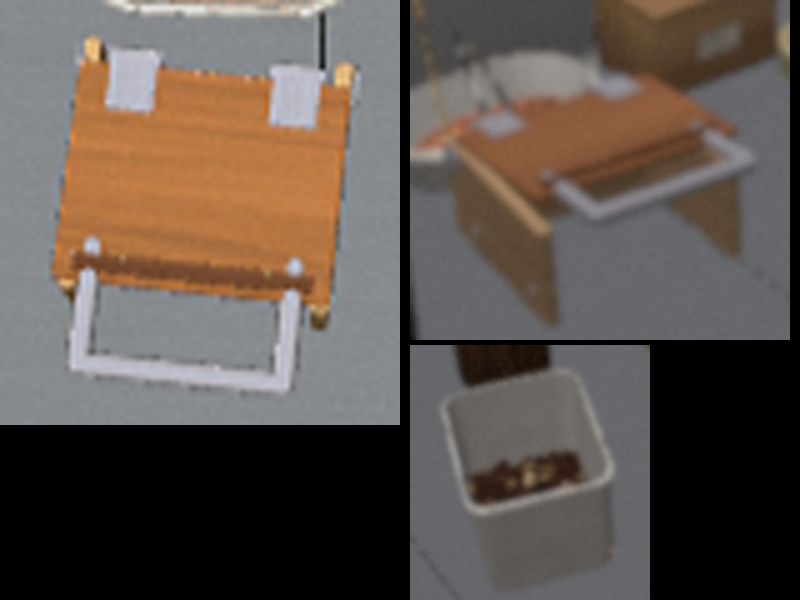

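View pics/z2.png

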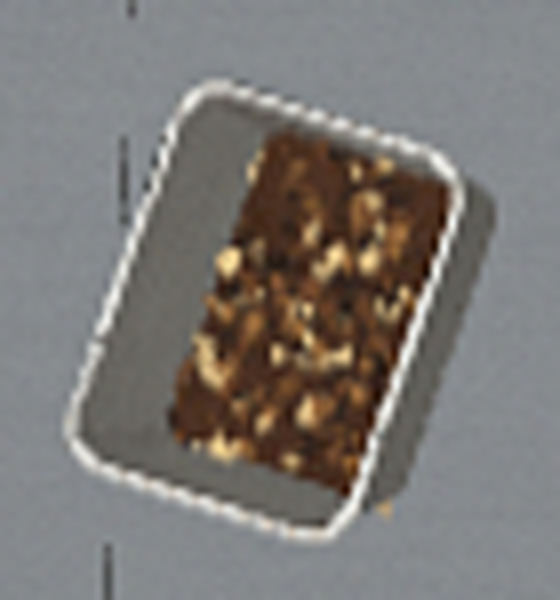

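The zoom shows the bar corners at (80,362) and (284,381) in the top crop, and the cheek fronts at (68,290) and (320,320). In the scene crop the bar corners are at (597,213) and (748,158). The second picture shows the pan rim as a tilted rectangle centred near (265,310). Next I'll fit the poses.

```bash
python3 - <<'E'
from h import *
from scipy.optimize import least_squares
T=viewer.camera_model("top");S=viewer.camera_model("scene")
def P(p):
    x,y,yaw,th=p; c,s=np.cos(yaw),np.sin(yaw)
    lid=lambda r,yy,n=0:[16-r*np.cos(th)+n*np.sin(th)*1,yy,84+r*np.sin(th)+n*np.cos(th)]
    A=np.array([lid(175,52),lid(175,-52),[-114,70.5,78],[-114,-70.5,78],[28,75,78],[28,-75,78],lid(130,75.5,4),lid(130,-75.5,4)])
    B=np.array([lid(175,52),lid(175,-52),[-114,75.5,78],[-114,75.5,0],[-114,-65.5,0]])
    W=lambda Q:np.c_[x+c*Q[:,0]-s*Q[:,1],y+s*Q[:,0]+c*Q[:,1],Q[:,2]]
    return W(A),W(B)
a=np.array([[80,362],[284,381],[68,290],[320,320],[93,40],[346,66],[52,278],[328,300]])/5+[200,110]
b=(np.array([[597,213],[748,158],[548,230],[555,322],[740,253]])-[410,0])/4+[170,140]
f=lambda p:np.r_[(proj(T,P(p)[0])-a).ravel(),(proj(S,P(p)[1])-b).ravel()]
r=least_squares(f,[600,0,0,.1],x_scale=[100,100,1,1],loss='soft_l1')
print(r.x,np.round(f(r.x).reshape(-1,2),1).tolist())
A,_=P(r.x);print("bar",A[:2].mean(0))
e=np.array([[123,265],[407,355],[330,116],[202,503],[68,415],[178,115],[462,195],[352,515]])/8+[110,175]
w=unproj(T,e,88);print("pan",w[:4].mean(0),"W",np.linalg.norm(w[0]-w[1]),"L",np.linalg.norm(w[2]-w[3]))
for u,v in((3,2),(4,5),(7,6)):
    d=w[u]-w[v]; print("yaw",np.arctan2(d[1],d[0])%np.pi)
f2=np.array([[430,411],[272,232],[343,420],[555,255],[567,342]])/1.5625
print("jar",unproj(T,f2[:1],85),"can",unproj(T,f2[1:2],87),"yellow",unproj(T,f2[2:3],88),'shk',unproj(T,f2[3:4],100),'herb',unproj(T,f2[4:],40))
s=readout.observe();print(Ro.from_quat(s["ee_rot"]).as_matrix().round(3))
E
```

```text
[ 7.34872888e+02  1.38880216e+02 -9.24118829e-02  1.49733566e-01] [[1.1, 0.4], [-0.8, 0.7], [-0.1, -0.1], [0.4, -0.9], [-0.9, -0.6], [2.1, -0.4], [0.0, -0.3], [1.0, 1.1], [2.1, -1.0], [0.1, 0.2], [-1.1, 0.4], [-0.5, 2.0], [-1.3, 2.0]]
bar [578.50107619 153.3721066  110.10556986]
pan [499.44577009 406.16579788  88.        ] W 101.64681034971557 L 136.79817508740794
yaw 2.854278878368503
yaw 2.8252493411993918
yaw 2.8388766054292645
jar [[371.7171561   47.95853099  85.        ]] can [[678.98759261 327.86422025  87.        ]] yellow [[354.87915253 196.61012482  88.        ]] shk [[ 641.58959413 -164.22053847  100.        ]] herb [[ 493.10652274 -199.95566923   40.        ]]
[[ 0.244 -0.     0.97 ]
 [-0.97   0.001  0.244]
 [-0.001 -1.    -0.   ]]
```

```bash
cat >> h.py <<'E'
def down(yaw,tilt=0):
    """tool down, jaw x along yaw; tilt>0 leans the hand's top back to -jaw"""
    R=np.array([[np.cos(yaw),0,-np.sin(yaw)],[np.sin(yaw),0,np.cos(yaw)],[0,-1,0]],float)
    R[:,2]=np.cross(R[:,0],R[:,1])
    return Ro.from_rotvec(-tilt*np.array([-np.sin(yaw),np.cos(yaw),0]))*Ro.from_matrix(R)
def plan(pos,rot,n,p0=None,R0=None):
    s=readout.observe(); p=s["tcp_pos"] if p0 is None else np.array(p0,float); R=Ro.from_quat(s["ee_rot"]) if R0 is None else R0
    Ri=R; dr=(R.inv()*rot).as_rotvec()
    print("t",round(s["clock"],2),"p",p.round(1),"turn",dr.round(3))
    for i in range(1,n+1):
        g=p0_+(pos-p0_)*(i/n) if (p0_:=p if i==1 else p0_) is not None else 0
        d=np.round(R.inv().apply(g-q if i>1 else g-p)/1000,3); w=np.round(dr/n,3)
        q=(q if i>1 else p)+R.apply(d)*1000; R=R*Ro.from_rotvec(w)
        print([d.tolist(),w.tolist()])
    print("end",q.round(1))
E
python3 - <<'E'
from h import *
plan(np.array([570,153.,210]),down(-.092),25)
E
```

```text
t 0.2 p [ 152.5 -605.7  230.8] turn [-1.000e-03 -1.232e+00 -1.000e-03]
[[-0.025, 0.001, 0.024], [-0.0, -0.049, -0.0]]
[[-0.025, 0.001, 0.024], [-0.0, -0.049, -0.0]]
[[-0.022, 0.001, 0.026], [-0.0, -0.049, -0.0]]
[[-0.022, 0.0, 0.027], [-0.0, -0.049, -0.0]]
[[-0.02, 0.001, 0.029], [-0.0, -0.049, -0.0]]
[[-0.019, 0.001, 0.029], [-0.0, -0.049, -0.0]]
[[-0.018, 0.001, 0.03], [-0.0, -0.049, -0.0]]
[[-0.016, 0.001, 0.03], [-0.0, -0.049, -0.0]]
[[-0.014, 0.001, 0.032], [-0.0, -0.049, -0.0]]
[[-0.013, 0.001, 0.032], [-0.0, -0.049, -0.0]]
[[-0.011, 0.0, 0.033], [-0.0, -0.049, -0.0]]
[[-0.01, 0.001, 0.033], [-0.0, -0.049, -0.0]]
[[-0.008, 0.001, 0.034], [-0.0, -0.049, -0.0]]
[[-0.006, 0.001, 0.034], [-0.0, -0.049, -0.0]]
[[-0.005, 0.001, 0.034], [-0.0, -0.049, -0.0]]
[[-0.003, 0.001, 0.035], [-0.0, -0.049, -0.0]]
[[-0.001, 0.001, 0.034], [-0.0, -0.049, -0.0]]
[[0.0, 0.0, 0.035], [-0.0, -0.049, -0.0]]
[[0.003, 0.001, 0.034], [-0.0, -0.049, -0.0]]
[[0.003, 0.001, 0.035], [-0.0, -0.049, -0.0]]
[[0.006, 0.001, 0.034], [-0.0, -0.049, -0.0]]
[[0.007, 0.001, 0.034], [-0.0, -0.049, -0.0]]
[[0.009, 0.001, 0.033], [-0.0, -0.049, -0.0]]
[[0.01, 0.001, 0.033], [-0.0, -0.049, -0.0]]
[[0.012, 0.0, 0.033], [-0.0, -0.049, -0.0]]
end [569.8 153.1 210.4]
```

Request:
{"name": "send_rows", "arguments": {"rows": [[[-0.025,0.001,0.024],[0,-0.049,0],1],[[-0.025,0.001,0.024],[0,-0.049,0],1],[[-0.022,0.001,0.026],[0,-0.049,0],1],[[-0.022,0,0.027],[0,-0.049,0],1],[[-0.02,0.001,0.029],[0,-0.049,0],1]]}}

```text
clock: 0.62
tcp_pos: [237.0, -453.0, 227.3]
ee_rot: [0.607, -0.363, 0.363, -0.607]
force: [0.5, -0.3, -0.0]
gripper_width: 85.6
```

Request:
{"name": "send_rows", "arguments": {"rows": [[[-0.019,0.001,0.029],[0,-0.049,0],1],[[-0.018,0.001,0.03],[0,-0.049,0],1],[[-0.016,0.001,0.03],[0,-0.049,0],1],[[-0.014,0.001,0.032],[0,-0.049,0],1],[[-0.013,0.001,0.032],[0,-0.049,0],1]]}}

```text
clock: 1.03
tcp_pos: [320.2, -301.0, 222.4]
ee_rot: [0.647, -0.286, 0.286, -0.647]
force: [1.1, 0.6, 0.5]
gripper_width: 85.0
```

Request:
{"name": "send_rows", "arguments": {"rows": [[[-0.011,0,0.033],[0,-0.049,0],1],[[-0.01,0.001,0.033],[0,-0.049,0],1],[[-0.008,0.001,0.034],[0,-0.049,0],1],[[-0.006,0.001,0.034],[0,-0.049,0],1],[[-0.005,0.001,0.034],[0,-0.049,0],1]]}}

```text
clock: 1.45
tcp_pos: [403.7, -149.2, 218.3]
ee_rot: [0.677, -0.204, 0.205, -0.677]
force: [0.5, -0.7, 0.7]
gripper_width: 85.2
```

Request:
{"name": "send_rows", "arguments": {"rows": [[[-0.003,0.001,0.035],[0,-0.049,0],1],[[-0.001,0.001,0.034],[0,-0.049,0],1],[[0,0,0.035],[0,-0.049,0],1],[[0.003,0.001,0.034],[0,-0.049,0],1],[[0.003,0.001,0.035],[0,-0.049,0],1]]}}

```text
clock: 1.87
tcp_pos: [487.2, 2.6, 214.3]
ee_rot: [0.697, -0.12, 0.12, -0.697]
force: [0.8, -0.5, -0.1]
gripper_width: 85.2
```

Request:
{"name": "send_rows", "arguments": {"rows": [[[0.006,0.001,0.034],[0,-0.049,0],1],[[0.007,0.001,0.034],[0,-0.049,0],1],[[0.009,0.001,0.033],[0,-0.049,0],1],[[0.01,0.001,0.033],[0,-0.049,0],1],[[0.012,0,0.033],[0,-0.049,0],1]]}}

```text
clock: 2.28
tcp_pos: [570.3, 154.0, 209.9]
ee_rot: [0.707, -0.034, 0.034, -0.706]
force: [0.4, 0.4, 0.4]
gripper_width: 85.8
```

Request:
{"name": "send_rows", "arguments": {"rows": [[[0,0,0],[0,0,0],1],[[0,0,0],[0,0,0],1]]}}

```text
clock: 2.45
tcp_pos: [570.1, 155.5, 209.9]
ee_rot: [-0.706, 0.034, -0.034, 0.707]
force: [-0.2, -0.6, -0.8]
gripper_width: 85.4
```

```bash
python3 - <<'E'
from h import *
s=readout.observe();m=viewer.camera_model("wrist");im=viewer.snapshot("wrist")
print(s["clock"],s["tcp_pos"],Ro.from_quat(s["ee_rot"]).as_matrix().round(3),s["force"])
cv2.imwrite("pics/w1.png",cv2.resize(im,(800,600)));np.savez("w1.npz",**m)
T=viewer.camera_model
x,y,yaw,th=734.9,138.9,-.092,.15
c,sn=np.cos(yaw),np.sin(yaw)
L=lambda r,v:[16-r*np.cos(th),v,84+r*np.sin(th)]
Q=np.array([L(175,55),L(175,-55),L(130,75.5),L(130,-75.5),[-114,65.5,78],[-114,-65.5,78]])
W=np.c_[x+c*Q[:,0]-sn*Q[:,1],y+sn*Q[:,0]+c*Q[:,1],Q[:,2]]
print((proj(m,W)*1.5625).round())
E
```

```text
2.45 [570.06092455 155.5305536  209.94279421] [[ 0.995  0.     0.095]
 [-0.095  0.002  0.995]
 [-0.    -1.     0.002]] [-0.20303402 -0.63230881 -0.84908385]
[[416. 218.]
 [415. 391.]
 [493. 180.]
 [481. 414.]
 [481. 198.]
 [473. 384.]]
```

View pics/w1.png

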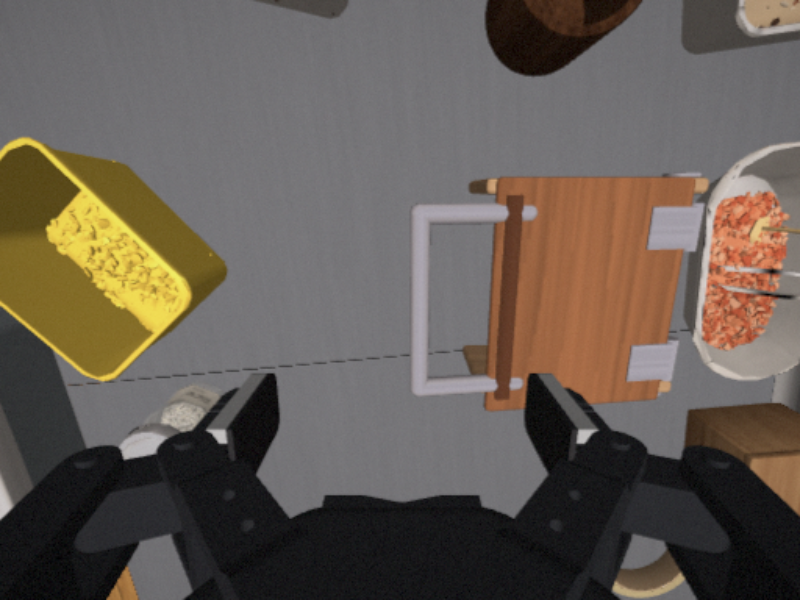

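The wrist picture shows the bar running from (420,214) to (420,384) and the lid front corners at (495,178) and (485,410). That is about 3 mm further in +x and +y than my fit, with the bar near z≈107. I'll part-close the jaws so they clear the lid edge, then go down and grip.

Request:
{"name": "send_rows", "arguments": {"rows": [[[0.004,0.01,0.001],[0,0,0],-0.1],[[0.004,0.02,0.001],[0,0,0],-0.1],[[0.003,0.02,0.001],[0,0,0],-0.1],[[0,0.02,0],[0,0,0],-0.1],[[0,0.02,0],[0,0,0],-0.1]]}}

```text
clock: 2.92
tcp_pos: [581.1, 152.4, 118.8]
ee_rot: [0.707, -0.036, 0.036, -0.706]
force: [0.5, 0.5, -0.4]
gripper_width: 38.3
```

Request:
{"name": "send_rows", "arguments": {"rows": [[[0,0.02,0],[0,0,0],-0.1],[[0,0.012,0],[0,0,0],-0.1],[[0,0,0],[0,0,0],-0.1]]}}

```text
clock: 3.17
tcp_pos: [579.2, 152.3, 85.3]
ee_rot: [0.707, -0.037, 0.034, -0.705]
force: [1.1, 0.1, 0.6]
gripper_width: 38.5
```

Request:
{"name": "send_rows", "arguments": {"rows": [[[0,0,0],[0,0,0],-0.6],[[0,0,0],[0,0,0],-1],[[0,0,0],[0,0,0],-1],[[0,0,0],[0,0,0],-1],[[0,0,0],[0,0,0],-1]]}}

```text
clock: 3.58
tcp_pos: [580.9, 154.7, 89.2]
ee_rot: [0.706, -0.035, 0.035, -0.706]
force: [-2.6, -0.6, 2.8]
gripper_width: 10.0
```

Request:
{"name": "send_rows", "arguments": {"rows": [[[0,0,0],[0,0,0],-1],[[0,0,0],[0,0,0],-1],[[0,0,0],[0,0,0],-1]]}}

```text
clock: 3.83
tcp_pos: [580.9, 154.6, 88.6]
ee_rot: [0.706, -0.035, 0.035, -0.706]
force: [-3.3, -0.4, 3.5]
gripper_width: 9.9
```

Request:
{"name": "send_rows", "arguments": {"rows": [[[0.0015,-0.0086,0],[0,0,0],-1],[[0.002,-0.0085,0],[0,0,0],-1],[[0.0024,-0.0084,0],[0,0,0],-1],[[0.0028,-0.0083,0],[0,0,0],-1],[[0.0032,-0.0081,0],[0,0,0],-1]]}}

```text
clock: 4.25
tcp_pos: [590.9, 153.7, 130.4]
ee_rot: [0.707, -0.036, 0.033, -0.706]
force: [-5.5, 1.7, -6.2]
gripper_width: 10.3
```

Request:
{"name": "send_rows", "arguments": {"rows": [[[0.0036,-0.008,0],[0,0,0],-1],[[0.004,-0.0078,0],[0,0,0],-1],[[0.0044,-0.0076,0],[0,0,0],-1],[[0.0048,-0.0073,0],[0,0,0],-1],[[0.0051,-0.0071,0],[0,0,0],-1]]}}

```text
clock: 4.67
tcp_pos: [610.0, 151.9, 168.2]
ee_rot: [0.707, -0.038, 0.031, -0.706]
force: [-12.2, 1.4, -0.6]
gripper_width: 10.1
```

Request:
{"name": "send_rows", "arguments": {"rows": [[[0.0055,-0.0068,0],[0,0,0],-1],[[0.0058,-0.0066,0],[0,0,0],-1],[[0.0061,-0.0063,0],[0,0,0],-1],[[0.0064,-0.0059,0],[0,0,0],-1],[[0.0067,-0.0056,0],[0,0,0],-1]]}}

```text
clock: 5.08
tcp_pos: [637.1, 149.4, 200.3]
ee_rot: [0.707, -0.04, 0.028, -0.705]
force: [-22.1, 0.2, 9.9]
gripper_width: 9.7
```

Request:
{"name": "send_rows", "arguments": {"rows": [[[0.007,-0.0053,0],[0,0,0],-1],[[0.0072,-0.0049,0],[0,0,0],-1],[[0.0075,-0.0045,0],[0,0,0],-1],[[0,0,0],[0,0,0],-1],[[0,0,0],[0,0,0],-1]]}}

```text
clock: 5.5
tcp_pos: [660.7, 147.3, 219.0]
ee_rot: [0.707, -0.038, 0.031, -0.706]
force: [-24.5, -2.7, 26.9]
gripper_width: 10.0
```

```bash
python3 - <<'E'
from h import *
s=readout.observe();m=viewer.camera_model("wrist");im=viewer.snapshot("wrist");sc=viewer.snapshot("scene");tp=viewer.snapshot("top")
print(s["clock"],s["tcp_pos"],s["force"])
np.savez("w2.npz",**m)
o=np.zeros((600,800,3),np.uint8)
o[:384,:512]=im
o[:,512:]=cv2.resize(sc[115:245,170:262],(288,408))[:600] if 0 else np.vstack([cv2.resize(sc[120:220,170:266],(288,300)),cv2.resize(tp[100:200,185:281],(288,300))])
cv2.imwrite("pics/z3.png",o);np.save("tp.npy",tp);np.save("sc.npy",sc)
E
```

```text
5.5 [660.70470428 147.34802671 218.96224421] [-24.48966467  -2.67626884  26.88865519]
```

View pics/z3.png

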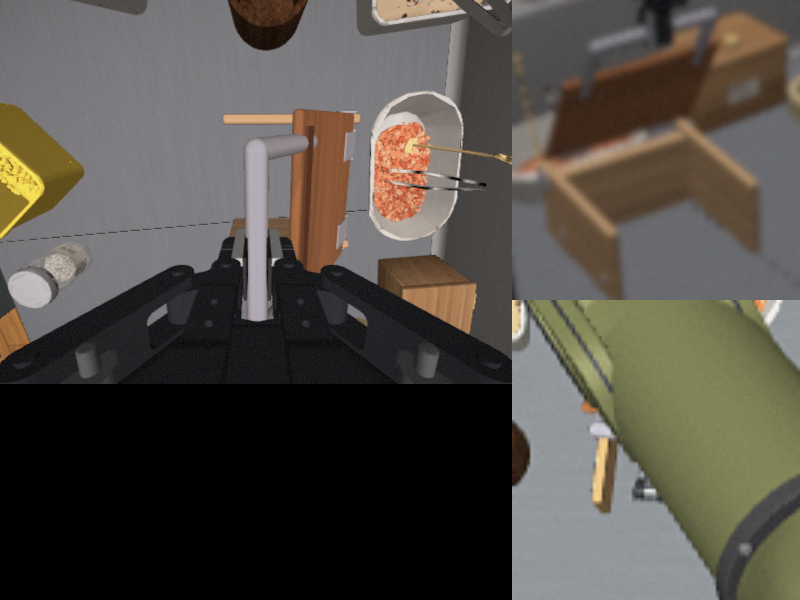

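The picture shows the lid raised. In the wrist part the bar's left corner is at (257,145) and the left cheek front at (224,119). In the scene crop the bar corners are at (592,45) and (713,14). By chord geometry the angle is about 57.5°. I'll refit the case using all the views.

```bash
cat > fit.py <<'E'
from h import *
from scipy.optimize import least_squares
T=viewer.camera_model("top");S=viewer.camera_model("scene");W1=dict(np.load("w1.npz"));W2=dict(np.load("w2.npz"))
def lid(th,r,yy,n=0): return [16-r*np.cos(th)+n*np.sin(th),yy,84+r*np.sin(th)+n*np.cos(th)]
def w(p,Q):
    Q=np.atleast_2d(Q);c,s=np.cos(p[2]),np.sin(p[2]);return np.c_[p[0]+c*Q[:,0]-s*Q[:,1],p[1]+s*Q[:,0]+c*Q[:,1],Q[:,2]]
def f(p,pr=False):
    a,b=p[3],p[4]
    g=[(T,[lid(a,175,55),lid(a,175,-55),[-114,70.5,78],[-114,-70.5,78],lid(a,130,75.5,4),lid(a,130,-75.5,4)],np.array([[80,362],[284,381],[68,290],[320,320],[52,278],[328,300]])/5+[200,110],1),
     (S,[lid(a,175,55),lid(a,175,-55)],(np.array([[597,213],[748,158]])-[410,0])/4+[170,140],1),
     (W1,[lid(a,175,55),lid(a,175,-55),lid(a,130,75.5,4),lid(a,130,-75.5,4)],np.array([[420,214],[420,384],[495,178],[485,410]])/1.5625,2.),
     (S,[lid(b,175,55),lid(b,175,-55),[-114,75.5,78],[-114,75.5,0],[-114,-65.5,0],[-114,-65.5,78]],(np.array([[592,45],[713,14],[612,232],[612,298],[752,248],[755,184]])-[512,0])/3+[170,120],1),
     (W2,[lid(b,175,55),[-114,70.5,78],lid(b,130,75.5,0)],np.array([[257,145],[224,119],[297,110]]),1)]
    r=[(proj(m,w(p,Q))-uv)*k for m,Q,uv,k in g]
    if pr: [print(np.round(x,1).tolist()) for x in r]
    e=[(w(p,lid(a,175,0))-[580.9,154.6,0])[0,0]/1.5,(w(p,lid(b,175,0))-[660.7,147.3,0])[0,0]/1.5]
    return np.r_[np.vstack(r).ravel(),e]
r=least_squares(f,[736,142,-.092,.12,1.0],x_scale=[10,10,.1,.1,.1],loss='soft_l1')
f(r.x,1);print(r.x,np.degrees(r.x[3:]),"bar now",w(r.x,lid(r.x[4],175,0)),"home",w(r.x,[-72.5,0,0]))
E
python3 fit.py
```

```text
[[-0.1, -0.3], [-0.0, -0.1], [-0.6, -1.4], [-0.0, -2.4], [-0.2, -0.8], [0.4, 0.2]]
[[0.3, 1.9], [0.1, 2.1]]
[[-0.7, 0.4], [-1.3, -0.3], [3.0, -0.8], [0.6, 0.5]]
[[1.0, 0.7], [-0.6, -0.2], [-1.1, 0.2], [1.3, 2.8], [-0.0, 2.1], [-1.8, -0.5]]
[[-0.2, 5.6], [-1.2, 0.6], [0.1, -1.0]]
[ 7.38727924e+02  1.40808389e+02 -8.68256672e-02  1.02991454e-01
  1.00711390e+00] [ 5.90097565 57.70337621] bar now [[661.51693138 147.52918257 231.92633083]] home [[666.50102997 147.09534415   0.        ]]
```

Request:
{"name": "send_rows", "arguments": {"rows": [[[0.0005,-0.003,0],[0,0,0],-1],[[0.0005,-0.003,0],[0,0,0],-1],[[0.001,-0.003,0],[0,0,0],-1],[[0,0,0],[0,0,0],-1],[[0,0,0],[0,0,0],-1]]}}

```text
clock: 6.07
tcp_pos: [667.8, 146.6, 223.8]
ee_rot: [-0.706, 0.035, -0.034, 0.706]
force: [-6.3, 1.5, -0.2]
gripper_width: 9.5
```

Request:
{"name": "send_rows", "arguments": {"rows": [[[0,0,0],[0,0,0],-0.5],[[0,0,0],[0,0,0],-0.1],[[0,0,0],[0,0,0],-0.1],[[0,0,0],[0,0,0],-0.1],[[0,0,0],[0,0,0],-0.1]]}}

```text
clock: 6.48
tcp_pos: [669.6, 145.6, 223.4]
ee_rot: [-0.706, 0.035, -0.036, 0.706]
force: [-0.1, -0.4, 0.9]
gripper_width: 38.5
```

Request:
{"name": "send_rows", "arguments": {"rows": [[[0,-0.02,0],[0,0,0],-0.1],[[0,-0.02,0],[0,0,0],-0.1],[[0,-0.02,0],[0,0,0],-0.1],[[-0.02,-0.01,0],[0,0,0],-0.1],[[-0.03,0,0.01],[0,0,0],-0.1]]}}

```text
clock: 6.9
tcp_pos: [623.9, 158.1, 295.4]
ee_rot: [-0.706, 0.035, -0.04, 0.706]
force: [-0.2, 0.6, 0.5]
gripper_width: 38.6
```

```bash
python3 - <<'E'
from h import *
# pan: near end wall, jaw along pan x (yaw -0.30), tilt 5 deg
y=-.30; u=np.array([np.cos(y),np.sin(y),0])
g=np.array([499.5,406,0])-64*u; print("grasp",g)
R=down(y,np.radians(5)); print(R.as_matrix().round(3))
plan(np.r_[(g-5*u)[:2],190],R,12)
E
```

```text
grasp [438.3584647  424.91329323   0.        ]
[[ 0.952  0.083  0.296]
 [-0.294 -0.026  0.955]
 [ 0.087 -0.996 -0.   ]]
t 6.9 p [623.9 158.1 295.4] turn [-0.01   0.194 -0.079]
[[-0.018, 0.009, 0.021], [-0.001, 0.016, -0.007]]
[[-0.019, 0.008, 0.02], [-0.001, 0.016, -0.007]]
[[-0.019, 0.009, 0.02], [-0.001, 0.016, -0.007]]
[[-0.019, 0.008, 0.019], [-0.001, 0.016, -0.007]]
[[-0.02, 0.008, 0.02], [-0.001, 0.016, -0.007]]
[[-0.02, 0.008, 0.019], [-0.001, 0.016, -0.007]]
[[-0.02, 0.007, 0.019], [-0.001, 0.016, -0.007]]
[[-0.021, 0.008, 0.018], [-0.001, 0.016, -0.007]]
[[-0.021, 0.007, 0.018], [-0.001, 0.016, -0.007]]
[[-0.022, 0.008, 0.018], [-0.001, 0.016, -0.007]]
[[-0.021, 0.007, 0.017], [-0.001, 0.016, -0.007]]
[[-0.023, 0.006, 0.017], [-0.001, 0.016, -0.007]]
end [433.1 426.2 190.4]
```

Request:
{"name": "send_rows", "arguments": {"rows": [[[-0.018,0.009,0.021],[-0.001,0.016,-0.007],-0.1],[[-0.019,0.008,0.02],[-0.001,0.016,-0.007],-0.1],[[-0.019,0.009,0.02],[-0.001,0.016,-0.007],-0.1],[[-0.019,0.008,0.019],[-0.001,0.016,-0.007],-0.1],[[-0.02,0.008,0.02],[-0.001,0.016,-0.007],-0.1]]}}

```text
clock: 7.32
tcp_pos: [539.2, 272.9, 249.4]
ee_rot: [0.706, -0.051, 0.077, -0.702]
force: [0.6, 0.7, 0.4]
gripper_width: 38.4
```

Request:
{"name": "send_rows", "arguments": {"rows": [[[-0.02,0.008,0.019],[-0.001,0.016,-0.007],-0.1],[[-0.02,0.007,0.019],[-0.001,0.016,-0.007],-0.1],[[-0.021,0.008,0.018],[-0.001,0.016,-0.007],-0.1],[[-0.021,0.007,0.018],[-0.001,0.016,-0.007],-0.1],[[-0.022,0.008,0.018],[-0.001,0.016,-0.007],-0.1]]}}

```text
clock: 7.73
tcp_pos: [458.8, 384.7, 206.0]
ee_rot: [0.705, -0.067, 0.117, -0.696]
force: [0.3, -0.1, -1.3]
gripper_width: 38.6
```

Request:
{"name": "send_rows", "arguments": {"rows": [[[-0.021,0.007,0.017],[-0.001,0.016,-0.007],-0.1],[[-0.023,0.006,0.017],[-0.001,0.016,-0.007],-0.1],[[0,0,0],[0,0,0],-0.1],[[0,0,0],[0,0,0],-0.1]]}}

```text
clock: 8.07
tcp_pos: [424.6, 429.9, 189.3]
ee_rot: [0.705, -0.072, 0.13, -0.694]
force: [0.1, -0.3, 0.5]
gripper_width: 38.4
```

```bash
python3 - <<'E'
from h import *
s=readout.observe();m=viewer.camera_model("wrist");im=viewer.snapshot("wrist");sc=viewer.snapshot("scene");tp=viewer.snapshot("top")
R=Ro.from_quat(s["ee_rot"]).as_matrix()
print(s["clock"],s["tcp_pos"],R.round(3),s["gripper_width"])
np.savez("w3.npz",**m)
y=-.3;u=np.array([np.cos(y),np.sin(y),0]);v=np.array([-u[1],u[0],0]);c=np.array([499.5,406,88])
print(proj(m,[c+a*70.5*u+b*53.5*v for a,b in((-1,1),(-1,-1),(1,-1),(1,1))]).round())
o=np.zeros((600,800,3),np.uint8)
o[:384,:512]=im
o[:,512:]=np.vstack([cv2.resize(sc[120:220,170:266],(288,300)),cv2.resize(tp[100:200,185:281],(288,300))])
cv2.imwrite("pics/z4.png",o)
E
```

```text
8.0667 [424.57382798 429.9102573  189.29712104] [[ 0.956  0.079  0.282]
 [-0.281 -0.027  0.959]
 [ 0.084 -0.996 -0.003]] 38.39497941941748
[[257. 140.]
 [256. 247.]
 [389. 244.]
 [405. 141.]]
```

View pics/z4.png

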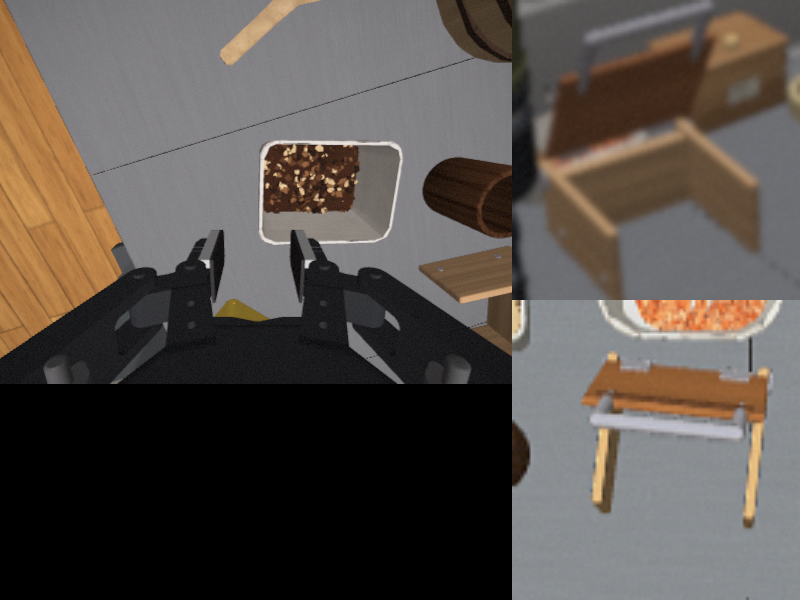

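The wrist part shows the pan rim at (261,142), (262,243), (388,242) and (403,143), in line with my estimate. The lid stands raised with the cheeks clearly visible. In the top crop the cheek fronts are at (600,500) and (749,520). I'll pinch the near end wall.

Request:
{"name": "send_rows", "arguments": {"rows": [[[0.005,0.02,0],[0,0.013,0],-0.1],[[0,0.03,0],[0,0,0],-0.1],[[0,0.03,0],[0,0,0],-0.1],[[0,0.025,0],[0,0,0],-0.1],[[0,0.015,0],[0,0,0],-0.1]]}}

```text
clock: 8.63
tcp_pos: [442.0, 419.9, 68.0]
ee_rot: [0.705, -0.079, 0.137, -0.691]
force: [1.1, 0.7, 0.2]
gripper_width: 38.3
```

Request:
{"name": "send_rows", "arguments": {"rows": [[[0,0.01,0],[0,0,0],-0.1],[[0,0.006,0],[0,0,0],-0.1],[[0,0,0],[0,0,0],-0.1]]}}

```text
clock: 8.88
tcp_pos: [442.8, 421.4, 53.8]
ee_rot: [0.704, -0.078, 0.137, -0.692]
force: [-0.8, -0.6, -0.0]
gripper_width: 38.7
```

Request:
{"name": "send_rows", "arguments": {"rows": [[[0,0,0],[0,0,0],-0.5],[[0,0,0],[0,0,0],-1],[[0,0,0],[0,0,0],-1],[[0,0,0],[0,0,0],-1],[[0,0,0],[0,0,0],-1]]}}

```text
clock: 9.3
tcp_pos: [442.2, 423.2, 55.5]
ee_rot: [0.703, -0.077, 0.137, -0.693]
force: [-0.6, -0.5, 5.7]
gripper_width: 5.5
```

Request:
{"name": "send_rows", "arguments": {"rows": [[[0,0,0],[0,0,0],-1],[[0,0,0],[0,0,0],-1],[[0,0,0],[0,0,0],-1]]}}

```text
clock: 9.55
tcp_pos: [442.2, 423.2, 55.5]
ee_rot: [0.703, -0.077, 0.137, -0.693]
force: [-1.0, 0.2, 6.2]
gripper_width: 5.3
```

Request:
{"name": "send_rows", "arguments": {"rows": [[[0,-0.003,0],[0,0,0],-1],[[0,-0.005,0],[0,0,0],-1],[[0,-0.008,0],[0,0,0],-1],[[0,-0.01,0],[0,0,0],-1],[[0,-0.01,0],[0,0,0],-1]]}}

```text
clock: 9.97
tcp_pos: [439.0, 423.1, 91.0]
ee_rot: [0.704, -0.078, 0.136, -0.693]
force: [0.4, 0.1, -3.7]
gripper_width: 5.2
```

```bash
python3 - <<'E'
from h import *
s=readout.observe();im=viewer.snapshot("wrist");sc=viewer.snapshot("scene");tp=viewer.snapshot("top")
print(s["clock"],s["tcp_pos"],s["force"],s["torque"],s["gripper_width"])
o=np.zeros((600,800,3),np.uint8)
o[:384,:512]=im
o[:,512:]=np.vstack([cv2.resize(sc[210:310,115:211],(288,300)),cv2.resize(tp[160:260,90:186],(288,300))])
cv2.imwrite("pics/z5.png",o)
E
```

```text
9.9667 [439.03901046 423.11457975  91.00716715] [ 0.38533124  0.14951947 -3.73094282] [ 0.14187866  0.3479729  -0.01826192] 5.191326413147456
```

View pics/z5.png

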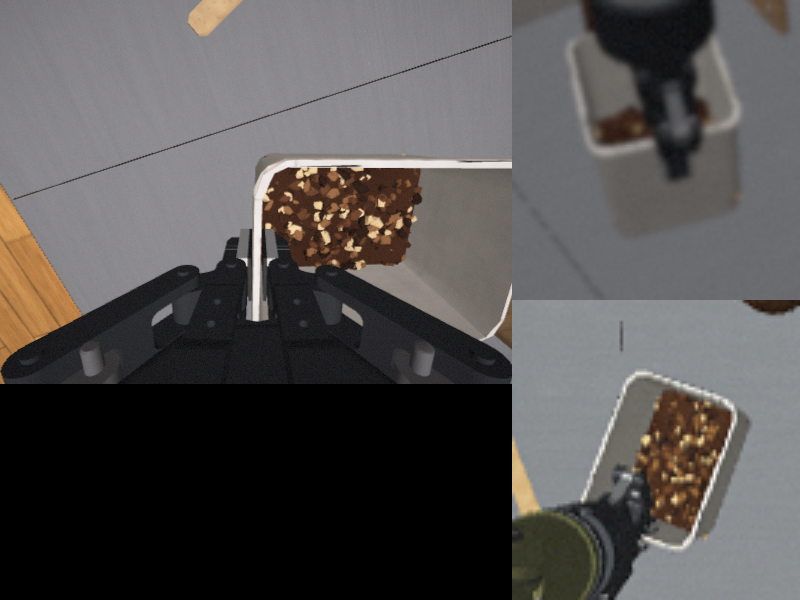

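The pan is held level and aligned with the jaws: rim wall at column 258, far rim level at row 160, weight 3.7 N. Next I'll plan the carry to the staging point before the case.

```bash
cat >> h.py <<'E'
Rg=Ro.from_quat([0.703,-0.077,0.137,-0.693]); pg=np.array([442.2,423.2,55.5])
xg=Rg.as_matrix()[:,0]; yg=np.arctan2(xg[1],xg[0])
cg=np.array([499.5,406,0]); ug=np.array([np.cos(yg),np.sin(yg),0]); vg=np.array([-ug[1],ug[0],0])
rel=np.array([(cg-pg)@ug,(cg-pg)@vg])   # pan centre from tcp, in pan axes
CO=np.array([738.7,140.8]); CY=-.087
def tool_for(xc,yc,zc,yaw=CY):
    "tool pose for pan centre at case coords (mm), height zc"
    R2=lambda a:np.array([[np.cos(a),-np.sin(a)],[np.sin(a),np.cos(a)]])
    p=CO+R2(CY)@[xc,yc]-R2(yaw)@rel
    return np.r_[p,55.5+zc],Ro.from_rotvec([0,0,yaw-yg])*Rg
E
python3 - <<'E'
from h import *
print(yg,rel,Rg.as_matrix().round(3))
p,R=tool_for(-222.5,0,90);plan(p,R,15)
E
```

```text
-0.3041735447540307 [59.82111425  0.75119214] [[ 0.951  0.082  0.3  ]
 [-0.298 -0.027  0.954]
 [ 0.086 -0.996 -0.001]]
t 10.12 p [439.7 424.2  91.6] turn [ 0.018 -0.216 -0.001]
[[0.007, -0.003, -0.016], [0.001, -0.014, -0.0]]
[[0.006, -0.003, -0.016], [0.001, -0.014, -0.0]]
[[0.006, -0.003, -0.017], [0.001, -0.014, -0.0]]
[[0.006, -0.003, -0.016], [0.001, -0.014, -0.0]]
[[0.006, -0.003, -0.017], [0.001, -0.014, -0.0]]
[[0.005, -0.003, -0.016], [0.001, -0.014, -0.0]]
[[0.005, -0.004, -0.017], [0.001, -0.014, -0.0]]
[[0.005, -0.003, -0.017], [0.001, -0.014, -0.0]]
[[0.005, -0.003, -0.016], [0.001, -0.014, -0.0]]
[[0.005, -0.003, -0.017], [0.001, -0.014, -0.0]]
[[0.004, -0.003, -0.017], [0.001, -0.014, -0.0]]
[[0.004, -0.004, -0.017], [0.001, -0.014, -0.0]]
[[0.004, -0.003, -0.017], [0.001, -0.014, -0.0]]
[[0.003, -0.003, -0.017], [0.001, -0.014, -0.0]]
[[0.004, -0.003, -0.017], [0.001, -0.014, -0.0]]
end [457.9 164.6 145.2]
```

Request:
{"name": "send_rows", "arguments": {"rows": [[[0.007,-0.007,-0.016],[0.001,-0.014,0],-1],[[0.006,-0.007,-0.016],[0.001,-0.014,0],-1],[[0.006,-0.007,-0.017],[0.001,-0.014,0],-1],[[0.006,-0.007,-0.016],[0.001,-0.014,0],-1],[[0.006,-0.007,-0.017],[0.001,-0.014,0],-1]]}}

```text
clock: 10.53
tcp_pos: [443.6, 336.0, 128.1]
ee_rot: [0.707, -0.053, 0.111, -0.697]
force: [-0.2, 0.7, -4.3]
gripper_width: 5.5
```

Request:
{"name": "send_rows", "arguments": {"rows": [[[0.005,-0.006,-0.016],[0.001,-0.014,0],-1],[[0.005,-0.005,-0.017],[0.001,-0.014,0],-1],[[0.005,0,-0.017],[0.001,-0.014,0],-1],[[0.005,0,-0.016],[0.001,-0.014,0],-1],[[0.005,0,-0.017],[0.001,-0.014,0],-1]]}}

```text
clock: 10.95
tcp_pos: [450.2, 250.0, 141.5]
ee_rot: [0.708, -0.028, 0.087, -0.7]
force: [0.1, 0.3, -4.1]
gripper_width: 5.4
```

Request:
{"name": "send_rows", "arguments": {"rows": [[[0.004,0,-0.017],[0.001,-0.014,0],-1],[[0.004,0,-0.017],[0.001,-0.014,0],-1],[[0.004,0,-0.017],[0.001,-0.014,0],-1],[[0.003,0,-0.017],[0.001,-0.014,0],-1],[[0.004,0,-0.017],[0.001,-0.014,0],-1]]}}

```text
clock: 11.37
tcp_pos: [457.2, 162.9, 143.3]
ee_rot: [0.709, -0.003, 0.062, -0.702]
force: [0.8, -0.5, -3.6]
gripper_width: 5.5
```

Request:
{"name": "send_rows", "arguments": {"rows": [[[0,0,0],[0,0,0],-1],[[0,0,0],[0,0,0],-1],[[0,0,0],[0,0,0],-1]]}}

```text
clock: 11.62
tcp_pos: [457.7, 164.8, 143.5]
ee_rot: [0.709, -0.003, 0.063, -0.703]
force: [0.2, 0.2, -4.1]
gripper_width: 5.2
```

```bash
python3 - <<'E'
from h import *
s=readout.observe();m=viewer.camera_model("wrist");im=viewer.snapshot("wrist");sc=viewer.snapshot("scene")
print(s["clock"],s["tcp_pos"],s["force"],s["torque"],s["gripper_width"])
np.savez("w4.npz",**m);np.save("sc4.npy",sc)
o=np.zeros((600,800,3),np.uint8)
o[:384,:512]=im
o[:,512:]=cv2.resize(sc[100:300,170:266],(288,600))
cv2.imwrite("pics/z6.png",o)
p,R=tool_for(-205,0,5);plan(p,R,8)
E
```

```text
11.6167 [457.72870747 164.80635303 143.48656028] [ 0.21664635  0.18553632 -4.11621674] [0.10794269 0.40495066 0.04780593] 5.155713970443065
t 11.72 p [457.6 165.4 143.5] turn [ 0.004 -0.005 -0.002]
[[0.001, 0.011, -0.0], [0.0, -0.001, -0.0]]
[[0.002, 0.01, -0.0], [0.0, -0.001, -0.0]]
[[0.001, 0.011, -0.0], [0.0, -0.001, -0.0]]
[[0.001, 0.01, -0.0], [0.0, -0.001, -0.0]]
[[0.001, 0.011, -0.0], [0.0, -0.001, -0.0]]
[[0.002, 0.01, -0.0], [0.0, -0.001, -0.0]]
[[0.001, 0.011, -0.0], [0.0, -0.001, -0.0]]
[[0.001, 0.01, -0.0], [0.0, -0.001, -0.0]]
end [474.5 163.5  60.6]
```

View pics/z6.png

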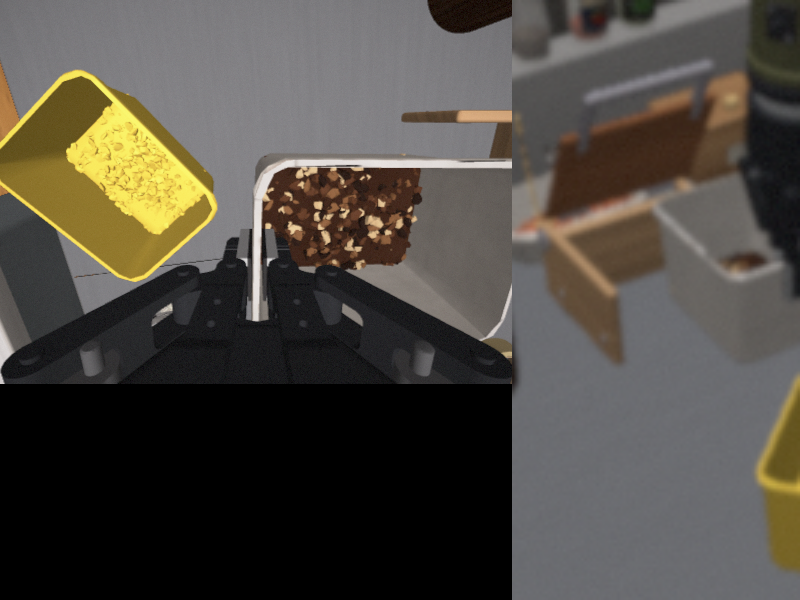

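The wrist part shows the left cheek's top from (403,117) to (512,117), edges at rows 112 and 123, parallel to the pan's long rim at row 160. The yellow pan is clear. I'll check the lateral alignment.

```bash
python3 - <<'E'
from h import *
m=dict(np.load("w4.npz"));c,s=np.cos(CY),np.sin(CY)
C=lambda w:np.c_[(w[:,0]-CO[0])*c+(w[:,1]-CO[1])*s,-(w[:,0]-CO[0])*s+(w[:,1]-CO[1])*c,w[:,2]].round(1)
print("cheek outer",C(unproj(m,[[460,111],[510,111]],78)),"inner",C(unproj(m,[[460,122],[510,123]],78)),"front",C(unproj(m,[[403,117]],78)))
print("rim outer L",C(unproj(m,[[300,155],[500,158]],176)),"rim inner", C(unproj(m,[[300,167],[500,167]],176)))
E
```

```text
cheek outer [[-113.3   74.9   78. ]
 [ -69.9   74.7   78. ]] inner [[-111.4   66.4   78. ]
 [ -67.3   65.3   78. ]] front [[-160.3   70.6   78. ]]
rim outer L [[-266.    54.9  176. ]
 [-174.4   51.9  176. ]] rim inner [[-265.8   49.8  176. ]
 [-173.3   47.8  176. ]]
```

Request:
{"name": "send_rows", "arguments": {"rows": [[[0.001,0.011,0],[0,0,0],-1],[[0.002,0.011,0],[0,0,0],-1],[[0.001,0.011,0],[0,0,0],-1],[[0.001,0.011,0],[0,0,0],-1],[[0.001,0.011,0],[0,0,0],-1]]}}

```text
clock: 12.13
tcp_pos: [468.2, 164.2, 88.7]
ee_rot: [0.709, -0.003, 0.062, -0.703]
force: [0.4, 1.3, -4.0]
gripper_width: 5.3
```

Request:
{"name": "send_rows", "arguments": {"rows": [[[0.002,0.011,0],[0,0,0],-1],[[0.001,0.008,0],[0,0,0],-1],[[0.001,0.006,0],[0,0,0],-1],[[0,0,0],[0,0,0],-1],[[0,0,0],[0,0,0],-1]]}}

```text
clock: 12.55
tcp_pos: [474.0, 162.5, 64.5]
ee_rot: [0.709, -0.003, 0.062, -0.702]
force: [0.7, -0.4, -4.5]
gripper_width: 5.6
```

```bash
python3 - <<'E'
from h import *
s=readout.observe();print(s["force"],s["torque"],s["tcp_pos"])
p,R=tool_for(-73,0,4);plan(p,R,14)
E
```

```text
[ 0.71487021 -0.3657439  -4.46464814] [ 0.04412175  0.38975589 -0.04173372] [474.01063523 162.49865949  64.47080875]
t 12.55 p [474.  162.5  64.5] turn [ 0.005 -0.005 -0.002]
[[0.009, 0.001, 0.0], [0.0, -0.0, -0.0]]
[[0.01, 0.001, 0.0], [0.0, -0.0, -0.0]]
[[0.009, 0.001, 0.0], [0.0, -0.0, -0.0]]
[[0.01, 0.002, 0.0], [0.0, -0.0, -0.0]]
[[0.009, 0.001, 0.001], [0.0, -0.0, -0.0]]
[[0.01, 0.001, -0.0], [0.0, -0.0, -0.0]]
[[0.009, 0.001, -0.0], [0.0, -0.0, -0.0]]
[[0.009, 0.001, -0.0], [0.0, -0.0, -0.0]]
[[0.01, 0.001, -0.0], [0.0, -0.0, -0.0]]
[[0.009, 0.001, 0.0], [0.0, -0.0, -0.0]]
[[0.01, 0.002, 0.0], [0.0, -0.0, -0.0]]
[[0.009, 0.001, 0.0], [0.0, -0.0, -0.0]]
[[0.009, 0.001, 0.0], [0.0, -0.0, -0.0]]
[[0.01, 0.001, 0.0], [0.0, -0.0, -0.0]]
end [606.4 151.1  59.5]
```

Request:
{"name": "send_rows", "arguments": {"rows": [[[0.009,0.001,0],[0,0,0],-1],[[0.01,0.001,0],[0,0,0],-1],[[0.009,0.001,0],[0,0,0],-1],[[0.01,0.001,0],[0,0,0],-1],[[0.009,0.001,0],[0,0,0],-1]]}}

```text
clock: 12.97
tcp_pos: [521.9, 157.6, 64.3]
ee_rot: [0.709, -0.003, 0.063, -0.702]
force: [-0.1, 0.3, -3.7]
gripper_width: 5.4
```

Request:
{"name": "send_rows", "arguments": {"rows": [[[0.01,0.001,0],[0,0,0],-1],[[0.009,0.001,0],[0,0,0],-1],[[0.01,0.001,0],[0,0,0],-1],[[0.009,0.001,0],[0,0,0],-1],[[0,0,0],[0,0,0],-1]]}}

```text
clock: 13.38
tcp_pos: [561.5, 153.4, 63.5]
ee_rot: [0.709, -0.003, 0.064, -0.703]
force: [0.8, -0.4, -4.6]
gripper_width: 5.5
```

```bash
python3 - <<'E'
from h import *
s=readout.observe();m=viewer.camera_model("wrist");im=viewer.snapshot("wrist");sc=viewer.snapshot("scene");tp=viewer.snapshot("top")
print(s["clock"],s["tcp_pos"],s["force"],s["torque"],s["gripper_width"])
np.savez("w5.npz",**m)
o=np.zeros((600,800,3),np.uint8)
o[:384,:512]=im
o[:,512:]=np.vstack([cv2.resize(sc[120:220,170:266],(288,300)),cv2.resize(tp[100:200,185:281],(288,300))])
cv2.imwrite("pics/z7.png",o)
E
```

```text
13.3833 [561.54141099 153.42745416  63.48735899] [ 0.84230765 -0.35048351 -4.62984296] [0.05695573 0.36899723 0.00359672] 5.547548924905192
```

View pics/z7.png

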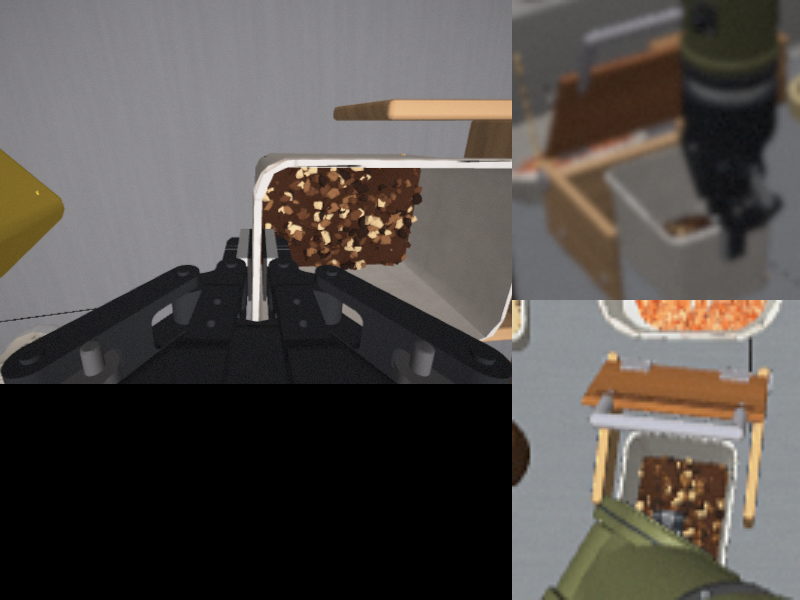

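The pan is centred between the cheeks, with side gaps of about 4–5 px each in the top crop, and the lid is untouched. I'll continue in.

Request:
{"name": "send_rows", "arguments": {"rows": [[[0.008,0.001,0],[0,0,0],-1],[[0.008,0.001,0],[0,0,0],-1],[[0.008,0.001,0],[0,0,0],-1],[[0.008,0.001,0],[0,0,0],-1],[[0,0,0],[0,0,0],-1]]}}

```text
clock: 13.95
tcp_pos: [594.1, 150.4, 61.5]
ee_rot: [0.709, -0.003, 0.064, -0.702]
force: [0.9, 0.0, -4.4]
gripper_width: 5.3
```

Request:
{"name": "send_rows", "arguments": {"rows": [[[0.001,0.003,0],[0,0,0],-1],[[0,0.003,0],[0,0,0],-1],[[0,0,0],[0,0,0],-1],[[0,0,0],[0,0,0],-1]]}}

```text
clock: 14.28
tcp_pos: [592.6, 150.9, 55.6]
ee_rot: [0.709, -0.003, 0.062, -0.702]
force: [0.1, -0.6, -1.1]
gripper_width: 5.4
```

Request:
{"name": "send_rows", "arguments": {"rows": [[[0.003,0,0],[0,0,0],-1],[[0.003,0.001,0],[0,0,0],-1],[[0.002,0,0],[0,0,0],-1],[[0,0,0],[0,0,0],-1]]}}

```text
clock: 14.62
tcp_pos: [600.6, 150.8, 55.5]
ee_rot: [0.709, -0.003, 0.062, -0.703]
force: [-4.0, -0.2, 3.6]
gripper_width: 5.2
```

Request:
{"name": "send_rows", "arguments": {"rows": [[[0.002,0,0],[0,0,0],-1],[[0.002,0,0],[0,0,0],-1],[[0,0,0],[0,0,0],-1]]}}

```text
clock: 14.87
tcp_pos: [604.9, 150.2, 55.5]
ee_rot: [0.709, -0.003, 0.062, -0.703]
force: [-2.8, 0.4, 1.5]
gripper_width: 5.4
```

Request:
{"name": "send_rows", "arguments": {"rows": [[[0.002,0,0],[0,0,0],-1],[[0,0,0],[0,0,0],-1]]}}

```text
clock: 15.03
tcp_pos: [604.9, 150.1, 55.5]
ee_rot: [0.709, -0.004, 0.061, -0.702]
force: [-8.0, 1.1, 5.0]
gripper_width: 5.1
```

Request:
{"name": "send_rows", "arguments": {"rows": [[[0.002,0,0],[0,0,0],-1],[[0,0,0],[0,0,0],-1]]}}

```text
clock: 15.2
tcp_pos: [604.9, 150.0, 55.4]
ee_rot: [0.71, -0.005, 0.06, -0.702]
force: [-11.5, 0.1, 8.1]
gripper_width: 5.7
```

The advance stopped at 604.9 while the force rose, so the pan is against the back panel. I'll relax, release and withdraw.

Request:
{"name": "send_rows", "arguments": {"rows": [[[-0.004,-0.001,0],[0,0,0],-1],[[0,0,0],[0,0,0],-1],[[0,0,0],[0,0,0],-0.6],[[0,0,0],[0,0,0],-0.3],[[0,0,0],[0,0,0],-0.3]]}}

```text
clock: 15.62
tcp_pos: [606.2, 149.6, 56.9]
ee_rot: [0.709, -0.003, 0.064, -0.702]
force: [-0.6, 0.3, -0.4]
gripper_width: 30.1
```

Request:
{"name": "send_rows", "arguments": {"rows": [[[0,0,0],[0,0,0],-0.3],[[0,-0.01,0],[0,0,0],-0.3],[[0,-0.015,0],[0,0,0],-0.3],[[-0.002,-0.015,0],[0,0,0],-0.3],[[-0.005,-0.015,0],[0,0,0],-0.3]]}}

```text
clock: 16.03
tcp_pos: [593.9, 151.2, 112.4]
ee_rot: [0.709, -0.003, 0.063, -0.703]
force: [-0.6, -0.9, 0.3]
gripper_width: 29.8
```

Request:
{"name": "send_rows", "arguments": {"rows": [[[-0.015,-0.01,0],[0,0,0],-0.3],[[-0.02,-0.01,0],[0,0,0],-0.3],[[-0.03,-0.01,0],[0,0,0],-0.3],[[-0.03,-0.01,0],[0,0,0],-0.3],[[-0.03,-0.01,0],[0,0,0],-0.3]]}}

```text
clock: 16.45
tcp_pos: [464.0, 163.6, 151.6]
ee_rot: [0.709, -0.003, 0.063, -0.703]
force: [0.2, 1.1, 0.4]
gripper_width: 30.1
```

Request:
{"name": "send_rows", "arguments": {"rows": [[[0,-0.02,-0.035],[0,0,0],-0.3],[[0,-0.02,-0.035],[0,0,0],-0.3],[[0,-0.01,-0.035],[0,0,0],-0.3],[[0,0,-0.035],[0,0,0],-0.3],[[0,0,0],[0,0,0],-0.3]]}}

```text
clock: 16.87
tcp_pos: [446.0, 16.1, 201.8]
ee_rot: [0.711, -0.008, 0.066, -0.7]
force: [0.0, 0.2, -0.0]
gripper_width: 29.8
```

```bash
python3 - <<'E'
from h import *
s=readout.observe();m=viewer.camera_model("wrist");im=viewer.snapshot("wrist");sc=viewer.snapshot("scene");tp=viewer.snapshot("top")
print(s["clock"],s["tcp_pos"],s["force"],s["gripper_width"])
o=np.zeros((600,800,3),np.uint8)
o[:300,:400]=cv2.resize(im,(400,300))
o[300:,:400]=cv2.resize(tp,(400,300))
o[:,400:]=np.vstack([cv2.resize(sc[120:220,160:293],(400,300),interpolation=2),cv2.resize(tp[105:195,185:305],(400,300),interpolation=2)])
cv2.imwrite("pics/z8.png",o)
E
```

```text
16.8667 [446.02748045  16.09135348 201.75640836] [ 0.04982152  0.1994091  -0.01996782] 29.787710961927022
```

View pics/z8.png

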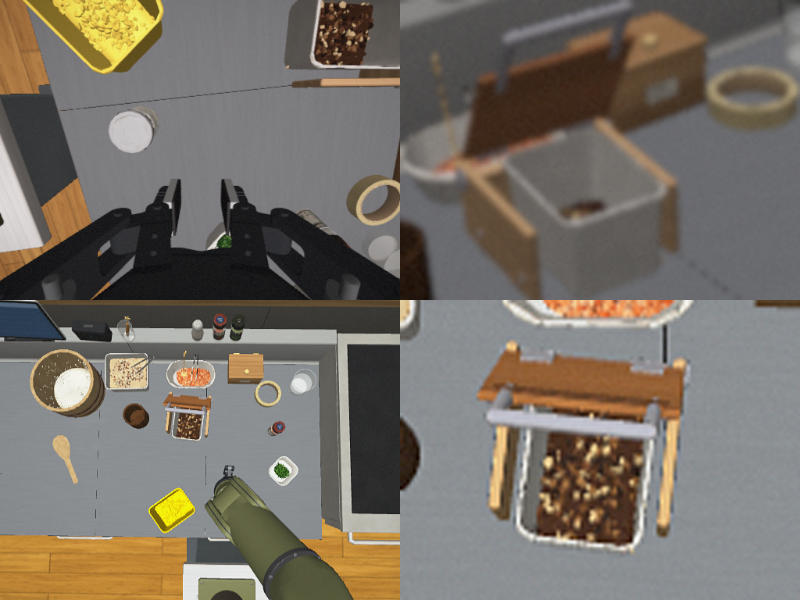

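The last picture shows the pan in the case between the cheeks, its front rim at about (580,546) in the top crop, and the lid raised with bar corners at (492,415) and (655,430). The jar, herb dish, shaker and canister are where they were. I'll check the numbers.

```bash
python3 - <<'E'
from h import *
from scipy.optimize import least_squares
T=viewer.camera_model("top");S=viewer.camera_model("scene");c,s=np.cos(CY),np.sin(CY)
C=lambda w:np.c_[(w[:,0]-CO[0])*c+(w[:,1]-CO[1])*s,-(w[:,0]-CO[0])*s+(w[:,1]-CO[1])*c,w[:,2]].round(1)
t=lambda a:(np.array(a,float)-[400,300])/3.3333+[185,105]
print("front rim",C(unproj(T,t([[580,547]]),88)),"sides",C(unproj(T,t([[521,500],[643,510]]),88)),"cheek fronts",C(unproj(T,t([[497,512],[663,530]]),78)))
W=lambda Q:np.c_[CO[0]+c*Q[:,0]-s*Q[:,1],CO[1]+s*Q[:,0]+c*Q[:,1],Q[:,2]]
sc=np.array([[510,43],[624,10]])/3.004+[160-400/3.004,120]
for d in range(54,68,2):
    th=np.radians(d);L=np.array([[16-175*np.cos(th),v,84+175*np.sin(th)] for v in(55,-55)])
    print(d,(proj(T,W(L))-t([[492,415],[655,430]])).round(1).tolist(),(proj(S,W(L))-sc).round(1).tolist())
E
```

```text
front rim [[-142.4   -4.9   88. ]] sides [[-108.7   47.2   88. ]
 [-107.1  -53.    88. ]] cheek fronts [[-119.1   67.    78. ]
 [-120.6  -70.9   78. ]]
54 [[0.6, 7.3], [-2.0, 7.3]] [[3.0, 5.1], [3.9, 4.7]]
56 [[0.7, 4.9], [-1.8, 4.9]] [[2.0, 3.1], [2.8, 2.7]]
58 [[0.8, 2.5], [-1.6, 2.5]] [[0.9, 1.1], [1.7, 0.8]]
60 [[0.8, 0.0], [-1.4, 0.0]] [[-0.2, -0.9], [0.6, -1.0]]
62 [[0.9, -2.5], [-1.1, -2.5]] [[-1.3, -2.8], [-0.5, -2.8]]
64 [[1.0, -5.0], [-0.9, -5.0]] [[-2.4, -4.6], [-1.6, -4.6]]
66 [[1.2, -7.6], [-0.7, -7.6]] [[-3.5, -6.4], [-2.8, -6.2]]
```

The lid reads 59–60°, the pan is centred to within about 3 mm, and its front rim is at home depth. Handing in.

```bash
python3 -c "
from bench import workorder,readout
print(workorder.hand_in(),readout.observe()['clock'])"
```

```text
the job is handed in; nothing more can be done
the job is handed in; nothing more can be done
```

The lid is standing at about 60°, and the dark-topping pan is home in the case. I handed the job in at about 17 s of the 61 s allowed.

**What I did:** I gripped the lid's bar and raised it to 60° before moving the pan. Then I pinched the pan's near end wall, carried it level, and slid it in between the cheeks. At the end it stopped moving and the push force rose to about 11 N, so I took it to be against the back panel. I backed off, released it and moved the hand clear.

**Last checks:**
- **Lid:** the top view puts it at 60° and the scene view at about 59°.
- **Pan position:** it sits about 1–3 mm off centre. The front rim measured x ≈ -142 mm in the case frame against about -143 mm expected.
- **Pan level:** it looks level and upright in the last picture, but I did not measure its tilt.
- **Robot:** the wrist force read about zero with the hand clear.
- **Bystanders:** the herb dish, jar, canister and shaker look unmoved in the last top view; I did not measure them.

**Disagreements:**
- The pan stopped about 3–4 mm earlier than my fit predicted.
- The last top view put the cheek fronts about 6 mm from their known position. I put both down to errors in my readings and fit of a few millimetres, which is within the tolerances.
- The fingers read 5 mm apart on the pan wall, which is given as about 12 mm thick, but the grip held.

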